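# Take the stacked tea-for-one set apart and lay it out

## Task

The tea-for-one set has come out of the cupboard stacked in one tower: take it apart and lay it out for the guest. The wooden lid goes knob up in the small wooden dish, the steel strainer hangs by its flange in the steel drip cup, the white teapot stands in the middle of the cork trivet and the blue cup in the middle of the blue saucer. It is crockery: set each piece down gently, let none tip over, and leave the red tea tin and the little spice jar where they are.

Things in the scene. Friction and masses are not known exactly. Their poses are not given: they have to be found in the camera images.
- pot_lid: Loose pale wooden lid, 40 g, top of the stack. Origin: centre of its underside, z up. Plug (diameter 35 mm, z 0 to 5 mm), disc (51 mm, z 5 to 11.5 mm) and a darker knob to grip from above (15 mm at its neck, 19 mm at its head, z 20 to 26 mm; top z 28 mm). At the start the disc lies on the strainer's collar, the plug loose inside it.
- strainer: Loose steel tea strainer, 70 g, round. Origin: centre of its bottom, z up. Basket diameter 31 mm at z 0, 37 mm at z 32 mm; flat flange 60 mm, z 32 to 34.5 mm; above it an upright collar, outer diameter 46 mm, z 34.5 to 50 mm, to grip from above. It hangs by the flange, at the start on the teapot's rim; lifted 35 mm it is clear.
- teapot: Loose small white teapot, 240 g. Origin: centre of its foot, z up. Foot diameter 53 mm, z 0 to 11 mm; body 65 mm between z 14 and 46 mm (grip here); open rim 54 mm at z 62 mm. Loop handle towards its own +y, to 58 mm from the axis, spout towards -y, to 60 mm: close the fingers along its own x. At the start the foot sits 11 mm deep in the cup's mouth (2 mm play); lifted 15 mm it is clear.
- teacup: Loose blue cup, 170 g, bottom of the stack, on the table. Origin: centre of its foot, z up. Height 58 mm, foot diameter 46 mm, outer diameter 66 to 67 mm between z 28 and 58 mm (grip here), open mouth 57 mm. Loop handle towards its own +y, to 59 mm from the axis: close the fingers along its own x.
- lid_dish: Place of the lid: small shallow dish of pale wood, fixed, diameter 86 mm, rim 9 mm high, flat floor of diameter about 66 mm, 4 mm above the table. Origin: centre of its underside.
- drip_cup: Place of the strainer: straight steel cup, fixed, outer diameter 58 mm, rim 44 mm above the table, open mouth of diameter 48 mm. Origin: centre of its underside. The strainer's flange rests on its rim, the basket hanging inside with 5 mm play all round.
- trivet: Place of the teapot: round flat trivet, fixed, diameter 112 mm, cork top (diameter 105 mm) in a wooden edge, top 8 mm above the table. Origin: centre of its underside.
- saucer: Place of the cup: round blue saucer with a pale ring round its middle, fixed, diameter 114 mm, rim 11 mm high, flat floor of diameter about 68 mm, 4 mm above the table. Origin: centre of its underside.
- tea_tin: Bystander, loose: closed red tin, 94 x 126 x 45 mm, right of the places. Origin: centre of its underside.
- spice_jar: Bystander, loose: small glass jar with a green label and dark cap, diameter 44 mm, 105 mm high, left of the places. Origin: centre of its underside.
There are look-alikes about, which are no part of the job. Several things have the shape of the pot_lid; the one meant has the colours described above.

How it is judged:
By the outcome, as a careful person would: the job done as asked, in the order asked, and still so for the second after the job is handed in, with the robot touching nothing.
It also fails if it takes over 102 s, if anything falls off the work surface, if the arm or the gripper's body presses on something with over 40 N, if the wrist force passes 120 N, or if a joint passes its speed limit or range.

## Robot

A 6-joint arm with a two-finger parallel gripper is mounted at the origin on a cart in front of the work surface, level with it; the furniture and walls round the work are solid. World frame = base frame: x ahead of the robot, y to its left, z up, the work surface at z = 0. Lengths are in m, angles in rad, forces in N, time in s.
With the tool pointing down it reaches from about 0.3 to 0.875 m from the base axis. Payload 6.4 kg.
Tool frame: the origin (TCP) lies midway between the tips of the shut fingers; the grasp point (between the pads) lies 19 mm behind it; z points along the fingers, y is the line along which they close (so a half turn about z gives the same grasp; the last joint's range is limited). The gripper opens to 85 mm and grips with 20 to 120 N. Pads are 22 mm wide; open, the fingers measure 114 mm over their backs; the gripper's body (76 mm by 85 mm) begins 54 mm behind the grasp point. The pads swing forward as they close: fully open they stand 13 mm farther back than shut.
Start: joints at [0.931, 0.181, 1.607, -0, 1.354, -0.206], TCP at [0.242, 0.522, 0.192] pointing down, gripper open.
Joint ranges: [-2.99, 2.99], [-0.89, 2.07], [0.3, 2.58], [-1.14, 4.28], [0, 2.63], [-3.12, 3.12]. Speed limits (rad/s): [2.57, 2.57, 3.01, 3.14, 3.14, 3.14].

## Interface

Orientations are given as a unit quaternion [w, x, y, z].
In Python, from bench import ctrl gives the robot as it stands.
- The arm moves only by the tool drive_tool, never from a script. Its argument "plan" is a list that holds one entry, the list of rows, each a list of 4 numbers: the shift along the tool's x, y, z scaled (see below), then the turn about the tool's z scaled (see below). In form: [[[x, y, z, roll], ...]]. A call has 1 to 12 rows; each row is the pose to reach, as a shift and turn from the pose commanded when the call began, along the tool's axes at that moment, turning the shorter way round; what a row does not reach only later rows make up. The controller multiplies each number of a shift by 400 mm and each number of a turn by 180 degrees. A row lasts 1/12 s, in which the tool goes at most 41.7 mm and 7.16 degrees, less where a joint would pass 70% of its speed; a pose out of reach is approached as far as the arm can. A call with a number of a shift or a turn outside -1 to 1 is refused whole. A call with a gripper value outside its range is refused whole. "jaw" is the closure, from 0 (fully open) to 1 (shut), set as the call begins (left out, the last holds). The fingers move at their own pace and stop on an object; the grip force is fixed at half the most. Time passes only in rows, so rows that repeat a pose let the fingers close. It gives the time, the measured TCP pose, the force, the opening and the grip force at its end, in the units of the state.
- ctrl.get_obs(): the state, without advancing time (a new reading comes with each control period).
- ctrl.camera(name): name is "side" or "top" or "wrist"; returns (picture, depth): 384x512x3 uint8, red, green, blue; 384x512 float32, m along the optical axis (not along the pixel's ray), 0 where there is no reading.
- ctrl.camera_info(name): a dict with "camera_matrix" (3x3 intrinsics, pixels), "D" ([k1, k2, p1, p2, k3] as OpenCV has them; the pictures are not rectified), "R" (3x3) and "t" (3): a world point X has camera coordinates R X + t; the wrist camera has in their place "T_tool_cam" (4x4, takes a point from camera to tool coordinates, whose origin is the TCP and whose axes are the flange's). Camera axes: x right, y down, z forward; pixel columns grow to the right and rows downward; lengths in m; the calibration is good to about 2 mm. A picture is of the moment at which its call begins: read the wrist's pose just before it. camera_info takes no time and is no camera call.
- ctrl.hand_in(): hands the job in; it is judged then, once.
The state is a dict: "time_s": time; "q": joint angles; "dq": joint speeds; "joint_efforts": joint torques, N m; "eef_pos": TCP position; "eef_rot": TCP orientation; "wrist_force": force on the tool from outside, world axes, zero at the start; "torque": the same for the moment, N m; "opening": opening from 0.0 (shut) to 1.0 (fully open); "grasp_force": force on a finger pad.
Only numpy, scipy, OpenCV 4.12 (cv2) and the standard library are available. Lean on these libraries where they do the work, as an engineer would, in place of code of your own. Each camera call takes 0.05 s, during which the arm holds its last target. There are 200 camera calls.

## Working session

There is one attempt and no reset: what is moved stays moved. The work goes in short steps, Python scripts to look and compute and a tool call to move; the robot and the scene stay as the last step left them, time stands still between calls to the robot, and variables do not carry over. Pictures are saved under pics/ and viewed, at most 14 in all, crops included, and the job is handed in when it is done.

Besides the shell and the picture viewer there is one more tool, called as name(argument=value, ...) on one line, values as JSON. drive_tool: Moves the arm, as the interface text tells. Its arguments: {"type":"object","properties":{"plan":{"type":"array"},"jaw":{"type":"number"}},"required":["plan"]}

```bash
ls; mkdir -p pics
cat > h.py <<'E'
import numpy as np, cv2
from bench import ctrl
from scipy.spatial.transform import Rotation as Ro
def tool():
    o=ctrl.get_obs(); w,x,y,z=o['eef_rot']; return Ro.from_quat([x,y,z,w]).as_matrix(), np.array(o['eef_pos'])
def grab(name):
    R,p=tool(); im,d=ctrl.camera(name); i=ctrl.camera_info(name)
    K=np.array(i['camera_matrix'],float);D=np.array(i['D'],float)
    if 'T_tool_cam' in i:
        T=np.array(i['T_tool_cam']); Rc=R@T[:3,:3]; c=R@T[:3,3]+p
    else:
        Rc=np.array(i['R']).T; c=-Rc@np.array(i['t'])
    return im,d,K,D,Rc,c
def cloud(g):
    im,d,K,D,Rc,c=g
    h,w=d.shape; v,u=np.mgrid[:h,:w]
    n=cv2.undistortPoints(np.stack([u,v],-1).reshape(-1,1,2).astype(np.float32),K,D).reshape(h,w,2)
    P=np.dstack([n[...,0]*d,n[...,1]*d,d])@Rc.T+c
    P[d==0]=np.nan
    return P
def save(g,f): cv2.imwrite('pics/'+f,cv2.cvtColor(g[0],cv2.COLOR_RGB2BGR))
E
python3 - <<'E'
from h import *
import pickle
o=ctrl.get_obs(); print({k:np.round(v,3) for k,v in o.items()})
G={n:grab(n) for n in('side','top','wrist')}
pickle.dump(G,open('g0.pkl','wb'))
for n in G: print(n,G[n][5],G[n][4][:,2])
a=np.hstack([cv2.cvtColor(G[n][0],cv2.COLOR_RGB2BGR) for n in('side',)])
for n in G: save(G[n],n+'0.png')
E
```

```text
pics
{'time_s': np.float64(0.0), 'q': array([ 0.931,  0.182,  1.608, -0.   ,  1.354, -0.206]), 'dq': array([ 0.001,  0.001,  0.   ,  0.   , -0.   ,  0.001]), 'joint_efforts': array([ 1.0000e-03, -4.4487e+01, -3.5135e+01, -0.0000e+00,  9.0000e-03,
        0.0000e+00]), 'eef_pos': array([0.241, 0.521, 0.192]), 'eef_rot': array([-0.   ,  0.215,  0.977, -0.001]), 'wrist_force': array([ 0.272, -0.864, -0.683]), 'torque': array([ 0.003, -0.002,  0.001]), 'grasp_force': np.float64(0.0), 'opening': np.float64(1.005)}
side [0.43562108 1.12327687 0.63138453] [ 0.07897741 -0.86569557 -0.49430127]
top [0.27684244 0.17229861 1.27025809] [ 0.211693    0.02413246 -0.97703823]
wrist [0.17194259 0.55238541 0.37328102] [ 0.26843763 -0.12612402 -0.9550047 ]
```

View pics/top0.png

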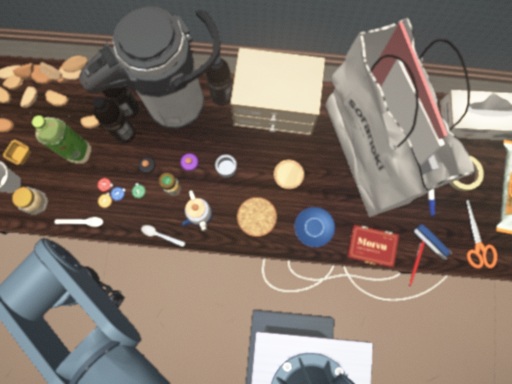

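View pics/side0.png

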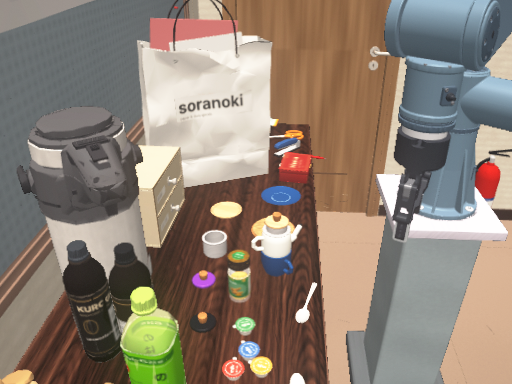

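The top view shows the stack at about (197,212), with the trivet (257,216), saucer (315,228), lid dish (289,174) and drip cup (226,165). The spice jar is at (170,183), the tin at (373,246), and the look-alike lids at (190,161) and (148,165). Next I'll measure these.

```bash
cat > m.py <<'E'
from h import *
import pickle
G=pickle.load(open('g0.pkl','rb'))
Pt=cloud(G['top']);Ps=cloud(G['side'])
def at(P,u,v): return np.round(P[v-1:v+2,u-1:u+2].reshape(-1,3)[4],3)
for n,u,v in [('stack',197,212),('trivet',257,216),('saucer',315,228),('dish',289,174),('drip',226,165),('spice',170,183),('tin',373,246),('purp',190,161),('table',240,190)]: print(n,at(Pt,u,v))
def circ(xy):
    # robust circle: min enclosing + algebraic fit of hull
    h=cv2.convexHull(xy.astype(np.float32)).reshape(-1,2).astype(float)
    A=np.c_[2*h,np.ones(len(h))]; s=np.linalg.lstsq(A,(h**2).sum(1),rcond=None)[0]
    return s[:2],2*np.sqrt(s[2]+s[0]**2+s[1]**2)
for name,P in(('top',Pt),('side',Ps)):
  for n,(u,v),r,zl,zh in [('trivet',(257,216),.075,.004,.02),('saucer',(315,228),.075,.004,.02),('dish',(289,174),.06,.004,.02),('drip',(226,165),.05,.035,.055),('spice',(170,183),.05,.08,.12)]:
    c=at(Pt,u,v)[:2]
    Q=P.reshape(-1,3); m=(np.hypot(*(Q[:,:2]-c).T)<r)&(Q[:,2]>zl)&(Q[:,2]<zh); Q=Q[m]
    if len(Q)<5: print(name,n,len(Q));continue
    cc,dd=circ(Q[:,:2]); print(name,n,len(Q),'c',np.round(cc,4),'d',round(dd,4),'z p10/50/90',np.round(np.percentile(Q[:,2],[10,50,90]),4))
  c=at(Pt,197,212)[:2]; Q=P.reshape(-1,3); Q=Q[(np.hypot(*(Q[:,:2]-c).T)<.09)]
  for z0 in np.arange(0,.21,.01):
    q=Q[(Q[:,2]>=z0)&(Q[:,2]<z0+.01)]
    if len(q)>3: print(name,'%.2f'%z0,len(q),np.round(q[:,:2].min(0),3),np.round(q[:,:2].max(0),3))
a=cv2.resize(G['top'][0][180:245,160:235],None,fx=7,fy=7,interpolation=cv2.INTER_CUBIC)
b=cv2.resize(G['side'][0][200:290,230:310],None,fx=5,fy=5,interpolation=cv2.INTER_CUBIC)
b=cv2.resize(b,(int(b.shape[1]*.62),int(b.shape[0]*.62))); 
o=np.zeros((max(a.shape[0],b.shape[0]),a.shape[1]+b.shape[1],3),np.uint8);o[:a.shape[0],:a.shape[1]]=a;o[:b.shape[0],a.shape[1]:]=b
cv2.imwrite('pics/crop0.png',o[...,::-1]);print(o.shape)
E
python3 m.py
```

```text
stack [0.444 0.343 0.134]
trivet [0.467 0.189 0.011]
saucer [0.45  0.022 0.005]
dish [0.6   0.108 0.006]
drip [0.611 0.294 0.003]
spice [0.519 0.429 0.107]
tin [ 0.41  -0.136  0.042]
purp [0.605 0.396 0.033]
table [ 0.54   0.246 -0.   ]
top trivet 1161 c [0.4673 0.1886] d 0.1437 z p10/50/90 [0.0051 0.0079 0.0112]
top saucer 977 c [0.4502 0.0223] d 0.146 z p10/50/90 [0.0046 0.0073 0.0117]
top dish 462 c [0.6009 0.1091] d 0.1139 z p10/50/90 [0.0045 0.0065 0.0105]
top drip 118 c [0.601  0.2932] d 0.057 z p10/50/90 [0.04   0.0437 0.047 ]
top spice 225 c [0.5258 0.4389] d 0.0426 z p10/50/90 [0.0969 0.1057 0.1086]
top 0.00 1387 [0.354 0.253] [0.533 0.432]
top 0.02 9 [0.42  0.319] [0.467 0.388]
top 0.03 11 [0.422 0.317] [0.454 0.386]
top 0.04 25 [0.417 0.317] [0.462 0.393]
top 0.05 36 [0.422 0.318] [0.479 0.387]
top 0.06 11 [0.424 0.317] [0.492 0.365]
top 0.07 16 [0.417 0.32 ] [0.501 0.368]
top 0.08 28 [0.415 0.317] [0.466 0.357]
top 0.09 65 [0.411 0.318] [0.506 0.38 ]
top 0.10 74 [0.402 0.32 ] [0.504 0.373]
top 0.11 86 [0.426 0.32 ] [0.485 0.379]
top 0.12 14 [0.431 0.326] [0.48  0.372]
top
[... 442 characters left out ...]
 [0.5268 0.4418] d 0.0441 z p10/50/90 [0.088  0.1033 0.1054]
side 0.00 490 [0.355 0.265] [0.515 0.432]
side 0.01 57 [0.429 0.36 ] [0.482 0.387]
side 0.02 94 [0.421 0.351] [0.484 0.394]
side 0.03 117 [0.419 0.352] [0.487 0.396]
side 0.04 125 [0.419 0.355] [0.487 0.395]
side 0.05 140 [0.424 0.351] [0.487 0.389]
side 0.06 108 [0.424 0.354] [0.497 0.384]
side 0.07 158 [0.414 0.336] [0.507 0.383]
side 0.08 155 [0.412 0.33 ] [0.507 0.383]
side 0.09 202 [0.404 0.326] [0.507 0.385]
side 0.10 191 [0.402 0.323] [0.499 0.38 ]
side 0.11 141 [0.428 0.337] [0.485 0.378]
side 0.12 72 [0.431 0.349] [0.481 0.376]
side 0.13 215 [0.431 0.33 ] [0.481 0.375]
side 0.14 54 [0.448 0.343] [0.465 0.36 ]
(455, 773, 3)
```

View pics/crop0.png

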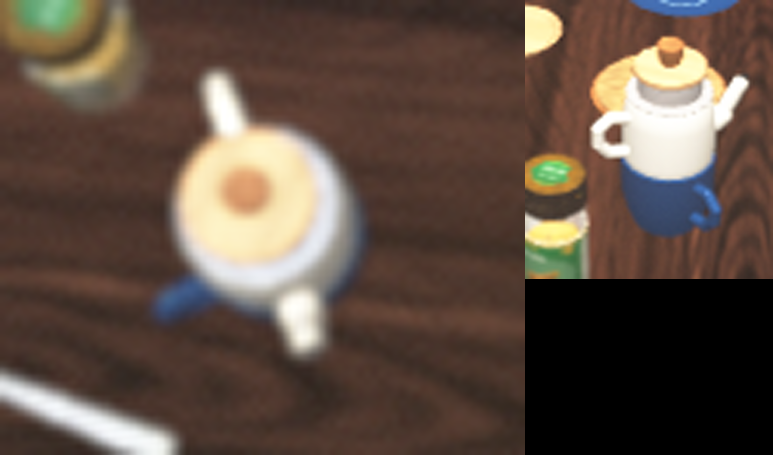

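View pics/wrist0.png

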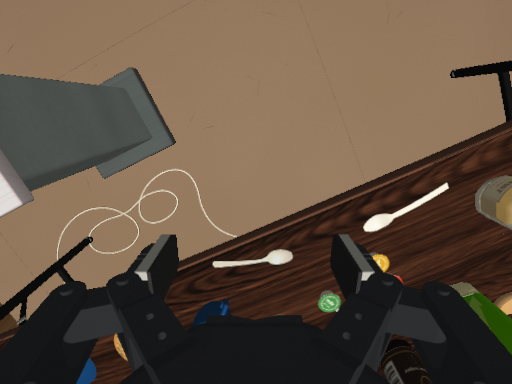

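Crop: the lid knob is on the stack axis. The pot handle points up-left (world +x), the spout points down (−x), and the cup handle points lower-left (−x+y). Now I'll refine the centres by colour edge and get the yaws.

```bash
cat > m2.py <<'E'
from h import *
import pickle
G=pickle.load(open('g0.pkl','rb'))
Pt=cloud(G['top']);Ps=cloud(G['side'])
ax=np.array([.455,.350])
for n in('top','side'):
  P=cloud(G[n]);im=G[n][0].astype(int); hsv=cv2.cvtColor(G[n][0],cv2.COLOR_RGB2HSV)
  d=P[...,:2]-ax; r=np.hypot(d[...,0],d[...,1]); an=np.degrees(np.arctan2(d[...,1],d[...,0]))
  m=(r>.042)&(r<.066)&(P[...,2]>.055)&(P[...,2]<.125)&(hsv[...,1]<70)&(hsv[...,2]>120)
  for lab,s in(('+x',d[...,0]>0),('-x',d[...,0]<0)):
    k=m&s
    if k.any(): print(n,'pot',lab,k.sum(),'mean dir',np.round(np.degrees(np.arctan2(d[k][:,1].mean(),d[k][:,0].mean())),1),'z',P[k][:,2].min().round(3),P[k][:,2].max().round(3),'rmax',r[k].max().round(3))
  blue=(im[...,2]>im[...,0]+25)
  k=(r>.038)&(r<.066)&(P[...,2]>.008)&(P[...,2]<.06)&blue
  if k.any(): print(n,'cup handle',k.sum(),np.round(np.degrees(np.arctan2(d[k][:,1].mean(),d[k][:,0].mean())),1),'rmax',r[k].max().round(3))
  # places by colour difference from dark table, rays hit plane z
  im0,dd,K,D,Rc,c=G[n]
  for nm,cc,rad,z in[('trivet',(.468,.19),.056,.008),('saucer',(.452,.0235),.057,.011),('dish',(.601,.11),.043,.009)]:
    h,w=dd.shape;v,u=np.mgrid[:h,:w]
    q=cv2.undistortPoints(np.stack([u,v],-1).reshape(-1,1,2).astype(np.float32),K,D).reshape(h,w,2)
    ray=np.dstack([q,np.ones((h,w))])@Rc.T; X=c+ray*((z-c[2])/ray[...,2])[...,None]
    e=np.hypot(X[...,0]-cc[0],X[...,1]-cc[1])
    msk=(e<rad+.012)&((blue) if nm=='saucer' else (im0[...,0]>130))&(P[...,2]<.03)
    cs=max(cv2.findContours(msk.astype(np.uint8),cv2.RETR_EXTERNAL,cv2.CHAIN_APPROX_NONE)[0],key=len).reshape(-1,2)
    hull=cv2.convexHull(cs).reshape(-1,2); E=X[hull[:,1],hull[:,0],:2]
    A=np.c_[2*E,np.ones(len(E))];s=np.linalg.lstsq(A,(E**2).sum(1),rcond=None)[0]
    print(n,nm,np.round(s[:2],4),'d',round(2*np.sqrt(s[2]+s[:2]@s[:2]),4))
E
python3 m2.py
cat > go.py <<'E'
import sys
from h import *
# usage: x y z yaw(tool y, deg or 'k')
R,p=tool(); o=ctrl.get_obs(); x,y,z=map(float,sys.argv[1:4])
psi=np.degrees(np.arctan2(R[1,1],R[0,1])); 
if sys.argv[4]=='k': r=0
else: r=-(((float(sys.argv[4])-psi)+90)%180-90)
print('t',o['time_s'],'p',p.round(4),'psi',psi.round(1),'tilt',np.round(R[:,2],3),'q',np.round(o['q'],2))
print('row',np.round(R.T@(np.array([x,y,z])-p)/.4,4),'roll',round(r/180,4))
E
python3 go.py .4545 .350 .22 65
```

```text
top pot +x 17 mean dir 25.2 z 0.076 0.105 rmax 0.055
top pot -x 24 mean dir -152.3 z 0.079 0.109 rmax 0.058
top cup handle 26 130.2 rmax 0.055
top trivet [0.4673 0.1908] d 0.1139
top saucer [0.4531 0.0247] d 0.1141
top dish [0.6    0.1103] d 0.0898
side pot +x 71 mean dir 27.8 z 0.067 0.104 rmax 0.058
side pot -x 58 mean dir -155.4 z 0.079 0.109 rmax 0.058
side cup handle 65 126.9 rmax 0.058
side trivet [0.4921 0.1916] d 0.0733
side saucer [0.4533 0.0272] d 0.1124
side dish [0.5987 0.114 ] d 0.09
t 0.15 p [0.2414 0.5214 0.1918] psi 65.1 tilt [-0.001 -0.001 -1.   ] q [ 0.93  0.18  1.61 -0.    1.35 -0.21]
row [-0.6635 -0.1649 -0.0705] roll 0.0008
```

drive_tool(plan=[[[-0.1, -0.025, -0.07, 0], [-0.2, -0.05, -0.07, 0], [-0.3, -0.075, -0.07, 0], [-0.4, -0.1, -0.07, 0], [-0.5, -0.125, -0.07, 0], [-0.6, -0.15, -0.07, 0], [-0.6635, -0.165, -0.07, 0], [-0.6635, -0.165, -0.07, 0], [-0.6635, -0.165, -0.07, 0]]], jaw=0.3)

```text
time_s: 0.9
eef_pos: [0.4557, 0.349, 0.22]
eef_rot: [-0.0, 0.217, 0.976, -0.0]
wrist_force: [0.0, 0.6, -0.0]
opening: 0.699
grasp_force: 0.0
```

```bash
cat > w.py <<'E'
from h import *
import sys
g=grab('wrist'); save(g,sys.argv[1]); P=cloud(g); im=g[0].astype(int)
Q=P.reshape(-1,3); c=np.array([.455,.350]); near=np.hypot(*(Q[:,:2]-c).T)<.05
print('z hist',np.histogram(Q[near][:,2],bins=np.arange(0.1,.18,.005)))
for lo,hi in((.128,.137),(.142,.153)):
  q=Q[near&(Q[:,2]>lo)&(Q[:,2]<hi)]
  if len(q)>5:
    print(lo,len(q),cv2.minEnclosingCircle(q[:,:2].astype(np.float32)),np.median(q,0).round(4),np.percentile(q,[2,98],axis=0).round(4).tolist())
E
python3 w.py w1.png; python3 go.py .4545 .350 .137 k
```

```text
z hist (array([ 191,   13,  444,    2,    0,   16, 1395,   37,   12,  160,  108,
          0,    0,    0,    0]), array([0.1  , 0.105, 0.11 , 0.115, 0.12 , 0.125, 0.13 , 0.135, 0.14 ,
       0.145, 0.15 , 0.155, 0.16 , 0.165, 0.17 , 0.175]))
0.128 1446 ((0.4542883634567261, 0.34672194719314575), 0.02543816901743412) [0.4505 0.3485 0.1336] [[0.4308, 0.3244, 0.1311], [0.4765, 0.3697, 0.135]]
0.142 279 ((0.4542481601238251, 0.346738338470459), 0.009491643868386745) [0.4532 0.3471 0.1497] [[0.4454, 0.3386, 0.1439], [0.462, 0.3554, 0.1512]]
t 0.95 p [0.4546 0.35   0.22  ] psi 65.1 tilt [-0.001 -0.    -1.   ] q [ 0.45  0.16  1.58  0.    1.41 -0.69]
row [-1.000e-04  1.000e-04  2.075e-01] roll 0.0
```

View pics/w1.png

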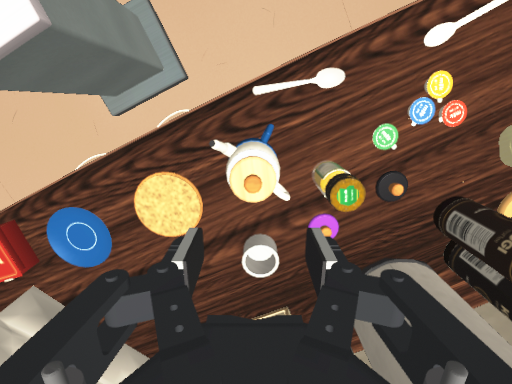

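The wrist view shows the lid knob at (253,183), midway between the fingers, with the stack upright. Lid disc top measures 0.1336 and knob top 0.150, which matches the text. I'll descend to the knob and grip it.

drive_tool(plan=[[[0, -0.002, 0.05, 0], [-0.001, -0.002, 0.1, 0], [-0.001, -0.002, 0.15, 0], [-0.001, -0.002, 0.18, 0], [-0.001, -0.002, 0.2, 0], [-0.001, -0.002, 0.206, 0], [-0.001, -0.002, 0.206, 0], [-0.001, -0.002, 0.206, 0]]])

```text
time_s: 1.62
eef_pos: [0.4552, 0.35, 0.1391]
eef_rot: [0.001, 0.215, 0.977, 0.0]
wrist_force: [-0.2, 0.1, 1.1]
opening: 0.702
grasp_force: 0.0
```

drive_tool(plan=[[[0, 0, 0, 0], [0, 0, 0, 0], [0, 0, 0, 0], [0, 0, 0, 0], [0, 0, 0, 0], [0, 0, 0, 0], [0, 0, 0, 0], [0, 0, 0, 0], [0, 0, 0, 0]]], jaw=1)

```text
time_s: 2.37
eef_pos: [0.4548, 0.3494, 0.138]
eef_rot: [-0.0, 0.215, 0.977, -0.0]
wrist_force: [1.2, 0.1, 0.9]
opening: 0.001
grasp_force: 0.0
```

Run:
```python
from h import *
a=grab('wrist');b=grab('side');
R,p=tool();print(p,R.round(3).tolist())
def px(g,X):
    im,d,K,D,Rc,c=g; q=Rc.T@(np.array(X)-c); return cv2.projectPoints(q.reshape(1,1,3),np.zeros(3),np.zeros(3),K,D)[0].ravel()
print('tcp in wrist',px(a,p),'side',px(b,p),'knob',px(a,[.4545,.349,.15]),px(b,[.4545,.349,.15]))
im1=a[0][60:380,60:460]; im2=cv2.resize(b[0][180:300,220:340],(320,320),interpolation=cv2.INTER_CUBIC)
cv2.imwrite('pics/c2.png',np.hstack([im1,im2])[...,::-1])
```

```text
[0.4547557  0.34943985 0.13805742] [[-0.907, 0.42, -0.0], [0.42, 0.907, -0.0], [0.0, -0.0, -1.0]]
tcp in wrist [255.86846346 212.48570386] side [276.71132283 217.73314457] knob [255.2510182  219.05786059] [276.95307955 212.76781801]
```

View pics/c2.png

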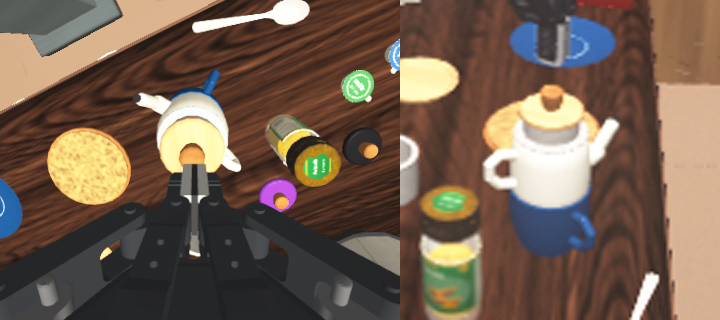

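The lid is untouched and still on top. In the side view the fingertips are at about (277,202), while the TCP projects to (277,218), so they miss the knob. I'll find the fingertips by depth.

Run:
```python
from h import *
R,p=tool();print(p, ctrl.get_obs()['q'])
for n in('side','top'):
  g=grab(n);P=cloud(g);Q=P.reshape(-1,3)
  m=(np.hypot(*(Q[:,:2]-[.4547,.349]).T)<.12)&(Q[:,2]>.125)
  q=Q[m]
  for z in np.arange(.125,.3,.01):
    k=q[(q[:,2]>=z)&(q[:,2]<z+.01)]
    if len(k)>2: print(n,'%.3f'%z,len(k),k.min(0).round(3)[:2],k.max(0).round(3)[:2])
  if n=='side':
    for v in range(190,222,3): print(v,P[v,277].round(3),g[0][v,277])
g=grab('wrist');P=cloud(g)
for v in range(200,300,8): print('w',v,[P[v,u].round(3).tolist() for u in(246,266)],g[0][v,246])
```

```text
[0.4547557  0.34943985 0.13805742] [ 4.48298837e-01  2.31253886e-01  1.66208695e+00  1.19094330e-05
  1.24831573e+00 -6.88765053e-01]
side 0.125 230 [0.431 0.328] [0.481 0.376]
side 0.135 34 [0.448 0.35 ] [0.465 0.362]
side 0.145 41 [0.448 0.344] [0.465 0.359]
side 0.175 28 [0.445 0.352] [0.467 0.364]
side 0.185 50 [0.445 0.351] [0.467 0.365]
side 0.195 55 [0.445 0.351] [0.467 0.368]
side 0.205 47 [0.442 0.345] [0.467 0.367]
side 0.215 41 [0.434 0.33 ] [0.478 0.382]
side 0.225 105 [0.43  0.321] [0.482 0.391]
side 0.235 110 [0.427 0.314] [0.485 0.398]
side 0.245 130 [0.423 0.307] [0.488 0.404]
side 0.255 159 [0.42  0.302] [0.492 0.411]
side 0.265 192 [0.42  0.297] [0.492 0.412]
side 0.275 171 [0.432 0.323] [0.48  0.397]
side 0.285 100 [0.442 0.345] [0.48  0.392]
side 0.295 69 [0.429 0.37 ] [0.484 0.389]
190 [0.455 0.365 0.213] [61 54 55]
193 [0.455 0.363 0.205] [65 58 60]
196 [0.455 0.365 0.199] [68 62 62]
199 [0.455 0.364 0.191] [69 62 63]
202 [0.455 0.364 0.185] [70 63 63]
205 [ 0.462  0.064 -0.001] [81 67 70]
208 [ 0.461  0.079 -0.002] [86 59 50]
211 [ 0.461  0.097 -0.001] [119  78
[... 705 characters left out ...]
0.344, 0.151], [0.462, 0.355, 0.134]] [244 175  85]
w 224 [[0.442, 0.349, 0.181], [0.447, 0.359, 0.182]] [145 126 107]
w 232 [[0.442, 0.349, 0.191], [0.447, 0.359, 0.19]] [127 125 119]
w 240 [[0.443, 0.349, 0.2], [0.447, 0.358, 0.2]] [127 125 119]
w 248 [[0.442, 0.349, 0.208], [0.447, 0.358, 0.208]] [127 125 119]
w 256 [[0.443, 0.35, 0.215], [0.444, 0.359, 0.219]] [247 246 241]
w 264 [[0.441, 0.351, 0.224], [0.445, 0.358, 0.223]] [38 39 40]
w 272 [[0.442, 0.351, 0.229], [0.445, 0.358, 0.229]] [38 38 41]
w 280 [[0.442, 0.351, 0.234], [0.445, 0.358, 0.234]] [39 40 41]
w 288 [[0.444, 0.349, 0.235], [0.441, 0.359, 0.244]] [51 53 55]
w 296 [[0.454, 0.344, 0.226], [0.444, 0.357, 0.244]] [69 71 73]
```

Both cameras put the shut fingertips near z≈0.178, while the reported TCP is 0.138. The real tips stop about 40 mm short of the stated TCP along tool z, and the lateral position agrees. I'll pin this offset down before relying on it.

Run:
```python
from h import *
R,p=tool()
for n in('side','wrist'):
  g=grab(n);P=cloud(g);Q=P.reshape(-1,3)
  m=(np.hypot(*(Q[:,:2]-[.4547,.3495]).T)<.02)&(Q[:,2]>.16)&(Q[:,2]<.23)
  z=np.sort(Q[m][:,2]); print(n,len(z),z[:8].round(4),np.percentile(z,[1,3,5,10]).round(4))
  if n=='side':
    col=[[(P[v,u,2].round(4)) for v in range(198,208)] for u in(275,277,279)]; print(col)
    # plane of front face => lowest silhouette row
  else: print([[P[v,u,2].round(4) for v in range(216,228)] for u in(246,250,262)])
print(p)
```

```text
side 230 [0.1752 0.1759 0.1771 0.1772 0.1774 0.1775 0.1783 0.1786] [0.1771 0.1785 0.1791 0.1836]
[[np.float64(0.1932), np.float64(0.1913), np.float64(0.1891), np.float64(0.187), np.float64(0.1836), np.float64(0.1774), np.float64(0.0081), np.float64(-0.0022), np.float64(-0.0008), np.float64(-0.0023)], [np.float64(0.1927), np.float64(0.1913), np.float64(0.1891), np.float64(0.1871), np.float64(0.1844), np.float64(0.1786), np.float64(0.1759), np.float64(-0.0004), np.float64(0.0011), np.float64(-0.0009)], [np.float64(0.1915), np.float64(0.1907), np.float64(0.187), np.float64(0.1857), np.float64(0.1827), np.float64(0.1792), np.float64(0.1786), np.float64(-0.0023), np.float64(-0.0022), np.float64(-0.0026)]]
wrist 3302 [0.1806 0.1807 0.1807 0.1807 0.1808 0.1809 0.1809 0.181 ] [0.1827 0.1855 0.1874 0.1916]
[[np.float64(0.1498), np.float64(0.1507), np.float64(0.1497), np.float64(0.1496), np.float64(0.1495), np.float64(0.1496), np.float64(0.1503), np.float64(0.1506), np.float64(0.182), np.float64(0.1834), np.float64(0.185), np.float64(0.1853)], [np.float64(0.15), np.float64(0.1501), np.float64(0.1495), np.float64(0.1502), np.float64(0.1501), np.float64(0.149), np.float64(0.15), np.float64(0.15), np.float64(0.1815), np.float64(0.182), np.float64(0.1845), np.float64(0.1854)], [np.float64(0.1499), np.float64(0.1493), np.float64(0.1493), np.float64(0.1501), np.float64(0.1505), np.float64(0.1496), np.float64(0.1493), np.float64(0.1501), np.float64(0.1809), np.float64(0.1822), np.float64(0.1847), np.float64(0.1856)]]
[0.45474363 0.34942094 0.13805609]
```

drive_tool(plan=[[[0, 0, 0, 0], [0, 0, 0, 0], [0, 0, 0, 0], [0, 0, 0, 0]]], jaw=0.4)

```text
time_s: 3.05
eef_pos: [0.4548, 0.3494, 0.1381]
eef_rot: [-0.0, 0.215, 0.977, 0.0]
wrist_force: [0.6, 0.0, -0.3]
opening: 0.566
grasp_force: 0.0
```

drive_tool(plan=[[[0, 0, 0.02, 0], [0, 0, 0.04, 0], [0, 0, 0.055, 0], [0, 0, 0.07, 0], [0, 0, 0.08, 0], [0, 0, 0.09, 0], [0, 0, 0.095, 0], [0, 0, 0.1, 0], [0, 0, 0.1, 0]]])

```text
time_s: 3.8
eef_pos: [0.4547, 0.3494, 0.0978]
eef_rot: [-0.0, 0.215, 0.977, -0.0]
wrist_force: [-0.5, 0.7, -0.6]
opening: 0.598
grasp_force: 0.0
```

drive_tool(plan=[[[0, 0, 0, 0], [0, 0, 0, 0], [0, 0, 0, 0], [0, 0, 0, 0], [0, 0, 0, 0], [0, 0, 0, 0]]], jaw=1)

```text
time_s: 4.3
eef_pos: [0.4551, 0.3495, 0.0986]
eef_rot: [0.0, 0.215, 0.977, 0.0]
wrist_force: [-0.2, -0.3, 3.6]
opening: 0.179
grasp_force: 58.7
```

drive_tool(plan=[[[0, 0, -0.01, 0], [0, 0, -0.02, 0], [0, 0, -0.04, 0], [0, 0, -0.06, 0], [0, 0, -0.09, 0], [0, 0, -0.12, 0], [0, 0, -0.15, 0], [0, 0, -0.18, 0], [0, 0, -0.18, 0]]])

```text
time_s: 5.05
eef_pos: [0.4566, 0.3504, 0.174]
eef_rot: [0.002, 0.215, 0.977, 0.002]
wrist_force: [-0.2, 0.9, 0.6]
opening: 0.186
grasp_force: 58.6
```

```bash
python3 - <<'E'
from h import *
R,p=tool();print(p,ctrl.get_obs()['opening'])
b=grab('side');a=grab('wrist');P=cloud(b).reshape(-1,3);W=cloud(a).reshape(-1,3)
col=b[0].reshape(-1,3).astype(int)
for n,Q,c in(('s',P,col),('w',W,a[0].reshape(-1,3).astype(int))):
  m=(np.hypot(*(Q[:,:2]-p[:2]).T)<.04)&(Q[:,2]>.15)&(c[:,0]>150)&(c[:,0]-c[:,2]>40)
  q=Q[m]
  for z in np.arange(.15,.25,.005):
    k=q[(q[:,2]>=z)&(q[:,2]<z+.005)]
    if len(k)>1: print(n,'%.3f'%z,len(k),k.min(0).round(3)[:2],k.max(0).round(3)[:2])
im2=cv2.resize(b[0][140:300,215:345],(390,480),interpolation=cv2.INTER_CUBIC)
cv2.imwrite('pics/c3.png',im2[...,::-1])
E
python3 go.py .600 .111 .158 k
```

```text
[0.45664098 0.35038749 0.17399997] 0.18550043541526628
s 0.200 29 [0.435 0.352] [0.483 0.378]
s 0.205 169 [0.433 0.334] [0.482 0.379]
s 0.210 5 [0.463 0.361] [0.471 0.365]
s 0.220 3 [0.45  0.356] [0.473 0.368]
w 0.200 141 [0.43  0.327] [0.477 0.374]
w 0.205 2197 [0.43  0.326] [0.48  0.374]
w 0.210 10 [0.443 0.345] [0.454 0.357]
w 0.215 12 [0.443 0.345] [0.457 0.369]
w 0.220 692 [0.447 0.338] [0.465 0.371]
w 0.225 13 [0.449 0.342] [0.46  0.367]
t 5.15 p [0.4552 0.3496 0.171 ] psi 65.2 tilt [ 0.002  0.001 -1.   ] q [ 0.45  0.2   1.63 -0.    1.31 -0.69]
row [-0.5792 -0.3893  0.0325] roll 0.0
```

View pics/c3.png

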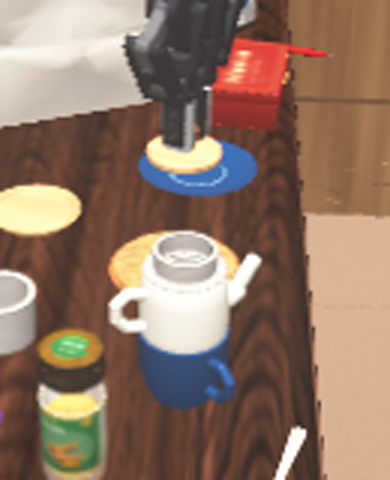

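The lid is held level with its disc at about 0.207, and the strainer's collar is visible on the pot below. Next I'll carry it to the dish.

drive_tool(plan=[[[-0.04, -0.027, 0, 0], [-0.1, -0.067, 0, 0], [-0.17, -0.114, 0.01, 0], [-0.24, -0.161, 0.03, 0], [-0.31, -0.208, 0.05, 0], [-0.38, -0.255, 0.08, 0], [-0.45, -0.302, 0.11, 0], [-0.51, -0.343, 0.13, 0], [-0.55, -0.37, 0.15, 0], [-0.57, -0.383, 0.16, 0], [-0.579, -0.389, 0.16, 0], [-0.579, -0.389, 0.16, 0]]])

```text
time_s: 6.15
eef_pos: [0.5991, 0.1107, 0.1054]
eef_rot: [-0.001, 0.216, 0.976, -0.0]
wrist_force: [-1.2, 0.7, -1.2]
opening: 0.185
grasp_force: 58.7
```

```bash
cat > fit.py <<'E'
from h import *
def ring(cams,cc,rad,z,maskf,pad=.012):
    for n in cams:
        g=grab(n); im,dd,K,D,Rc,c=g;P=cloud(g);h,w=dd.shape;v,u=np.mgrid[:h,:w]
        q=cv2.undistortPoints(np.stack([u,v],-1).reshape(-1,1,2).astype(np.float32),K,D).reshape(h,w,2)
        ray=np.dstack([q,np.ones((h,w))])@Rc.T; X=c+ray*((z-c[2])/ray[...,2])[...,None]
        e=np.hypot(X[...,0]-cc[0],X[...,1]-cc[1])
        m=(e<rad+pad)&maskf(im.astype(int))&(np.nan_to_num(P[...,2],nan=9)<z+.012)
        if m.sum()<20: print(n,'none');continue
        hull=cv2.convexHull(max(cv2.findContours(m.astype(np.uint8),cv2.RETR_EXTERNAL,cv2.CHAIN_APPROX_NONE)[0],key=len)).reshape(-1,2)
        E=X[hull[:,1],hull[:,0],:2];A=np.c_[2*E,np.ones(len(E))];s=np.linalg.lstsq(A,(E**2).sum(1),rcond=None)[0]
        print(n,s[:2].round(4),'d',round(2*np.sqrt(s[2]+s[:2]@s[:2]),4),'n',m.sum())
E
python3 - <<'E'
from fit import *
ring(['wrist','top','side'],(.6,.111),.043,.009,lambda i:i[...,0]>130)
ring(['wrist'],(.4673,.1905),.056,.008,lambda i:i[...,0]>130)
ring(['wrist'],(.4532,.0255),.057,.011,lambda i:i[...,2]>i[...,0]+25)
E
python3 go.py .600 .111 -.018 k
```

```text
wrist [0.5982 0.1081] d 0.0861 n 3866
top none
side [0.599  0.1133] d 0.0893 n 448
wrist [0.4674 0.188 ] d 0.1102 n 8214
wrist [0.4517 0.0225] d 0.1133 n 10256
t 6.4 p [0.5993 0.1122 0.1067] psi 65.2 tilt [ 0.001  0.    -1.   ] q [-0.01  0.34  1.59  0.    1.21 -1.15]
row [-0.0026 -0.0021  0.3118] roll 0.0
```

drive_tool(plan=[[[0, -0.002, 0.05, 0], [0, -0.004, 0.11, 0], [0, -0.004, 0.17, 0], [0, -0.004, 0.22, 0], [0, -0.004, 0.26, 0], [0, -0.004, 0.28, 0], [0, -0.004, 0.29, 0], [0, -0.004, 0.296, 0], [0, -0.004, 0.301, 0], [0, -0.004, 0.306, 0], [0, -0.004, 0.306, 0]]])

```text
time_s: 7.32
eef_pos: [0.5994, 0.1095, -0.0157]
eef_rot: [0.001, 0.215, 0.977, 0.0]
wrist_force: [0.4, 0.7, -0.5]
opening: 0.186
grasp_force: 58.7
```

Run:
```python
from h import *
R,p=tool();print(p)
for n in('side','wrist'):
  g=grab(n);Q=cloud(g).reshape(-1,3);c=g[0].reshape(-1,3).astype(int)
  m=(np.hypot(*(Q[:,:2]-p[:2]).T)<.024)&(np.hypot(*(Q[:,:2]-p[:2]).T)>.014)&(c[:,0]>150)&(c[:,0]-c[:,2]>40)
  print(n,m.sum(),np.percentile(Q[m][:,2],[5,25,50,75,95]).round(4))
```

```text
[ 0.59940612  0.10948198 -0.01568109]
side 100 [0.0017 0.0032 0.0166 0.0183 0.0229]
wrist 1840 [0.0041 0.0184 0.0191 0.0196 0.0203]
```

drive_tool(plan=[[[0, 0, 0.001, 0], [0, 0, 0.002, 0], [0, 0, 0.003, 0], [0, 0, 0.004, 0], [0, 0, 0.005, 0], [0, 0, 0.006, 0], [0, 0, 0.007, 0], [0, 0, 0.008, 0], [0, 0, 0.008, 0], [0, 0, 0.008, 0]]])

```text
time_s: 8.25
eef_pos: [0.5988, 0.1094, -0.0193]
eef_rot: [-0.0, 0.215, 0.977, -0.0]
wrist_force: [-2.3, 0.1, 3.3]
opening: 0.181
grasp_force: 59.0
```

drive_tool(plan=[[[0, 0, 0, 0], [0, 0, 0, 0], [0, 0, 0, 0], [0, 0, 0, 0], [0, 0, 0, 0]]], jaw=0.55)

```text
time_s: 8.67
eef_pos: [0.5988, 0.1095, -0.0196]
eef_rot: [-0.0, 0.215, 0.977, 0.0]
wrist_force: [-0.3, -0.2, 0.2]
opening: 0.447
grasp_force: 0.0
```

drive_tool(plan=[[[0, 0, -0.02, 0], [0, 0, -0.06, 0], [0, 0, -0.12, 0], [0, 0, -0.2, 0], [0, 0, -0.28, 0], [0, 0, -0.36, 0], [0, 0, -0.42, 0], [0, 0, -0.44, 0], [0, 0, -0.44, 0]]])

```text
time_s: 9.42
eef_pos: [0.6009, 0.1095, 0.16]
eef_rot: [0.003, 0.215, 0.977, 0.001]
wrist_force: [1.0, -0.2, -0.7]
opening: 0.451
grasp_force: 0.0
```

```bash
python3 - <<'E'
from h import *
R,p=tool();print(p)
g=grab('wrist');Q=cloud(g).reshape(-1,3);c=g[0].reshape(-1,3).astype(int)
m=(np.hypot(*(Q[:,:2]-[.599,.1095]).T)<.03)
for lo,hi in((.012,.02),(.026,.04)):
  q=Q[m&(Q[:,2]>lo)&(Q[:,2]<hi)]; print(lo,len(q),cv2.minEnclosingCircle(q[:,:2].astype(np.float32)),np.median(q[:,2]))
save(g,'w4.png')
E
python3 go.py .4548 .3495 .12 65
```

```text
[0.60086293 0.10948283 0.1600385 ]
0.012 1021 ((0.5991275906562805, 0.10853517800569534), 0.02537602186203003) 0.015626258830081452
0.026 188 ((0.5989493727684021, 0.1084122583270073), 0.009365017525851727) 0.031724327185154194
t 9.4667 p [0.5994 0.1095 0.1574] psi 65.1 tilt [ 0.002 -0.    -1.   ] q [-0.01  0.29  1.55  0.    1.3  -1.15]
row [0.5804 0.3925 0.0928] roll 0.0008
```

View pics/w4.png

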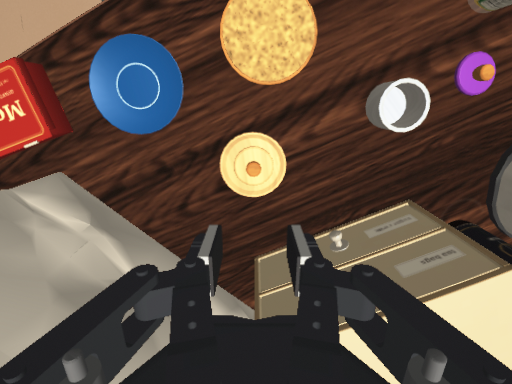

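The lid is seated: disc top is 0.0156, centred in the dish at (253,165). The drip cup is at (400,105). Now I'll go back over the stack for the strainer.

drive_tool(plan=[[[0.06, 0.04, 0, 0], [0.14, 0.095, 0, 0], [0.22, 0.149, 0, 0], [0.3, 0.203, 0, 0], [0.38, 0.257, 0, 0], [0.46, 0.311, 0, 0], [0.53, 0.358, 0, 0], [0.57, 0.385, 0, 0], [0.58, 0.392, 0, 0], [0.58, 0.392, 0, 0], [0.58, 0.392, 0, 0]]], jaw=0.15)

```text
time_s: 10.38
eef_pos: [0.4538, 0.3484, 0.1549]
eef_rot: [-0.001, 0.215, 0.977, -0.001]
wrist_force: [0.6, 0.1, -0.3]
opening: 0.852
grasp_force: 0.0
```

```bash
python3 - <<'E'
from h import *
R,p=tool();print(p)
for n in('wrist','side'):
  g=grab(n);Q=cloud(g).reshape(-1,3);c=g[0].reshape(-1,3).astype(int)
  for cc,rr,lo,hi in(((.455,.349),.04,.12,.135),((.455,.349),.04,.106,.117),((.601,.293),.04,.035,.052)):
    m=(np.hypot(*(Q[:,:2]-cc).T)<rr)
    q=Q[m&(Q[:,2]>lo)&(Q[:,2]<hi)]; ce,ra=cv2.minEnclosingCircle(q[:,:2].astype(np.float32));
    print(n,lo,len(q),np.round(ce,4),round(ra,4),np.percentile(q[:,2],[5,50,95]).round(4))
E
python3 go.py .4548 .3495 .071 65
```

```text
[0.45377306 0.34835256 0.15491038]
wrist 0.12 766 [0.4541 0.3467] 0.0231 [0.1209 0.1267 0.1282]
wrist 0.106 1529 [0.4543 0.3467] 0.0301 [0.1083 0.1116 0.1148]
wrist 0.035 654 [0.5991 0.2903] 0.0296 [0.0358 0.0435 0.0451]
side 0.12 138 [0.4569 0.3493] 0.0243 [0.1205 0.1242 0.1269]
side 0.106 255 [0.456  0.3511] 0.0297 [0.1074 0.1109 0.1161]
side 0.035 187 [0.6024 0.2932] 0.0305 [0.0355 0.0416 0.044 ]
t 10.4833 p [0.4547 0.3479 0.1556] psi 65.1 tilt [-0.001 -0.001 -1.   ] q [ 0.45  0.21  1.65 -0.    1.28 -0.69]
row [0.0013 0.004  0.2116] roll 0.0003
```

drive_tool(plan=[[[0, 0, 0.05, 0], [0, 0, 0.1, 0], [0, 0, 0.14, 0], [0, 0, 0.17, 0], [0, 0, 0.19, 0], [0, 0, 0.2, 0], [0, 0, 0.206, 0], [0, 0, 0.209, 0], [0, 0, 0.209, 0]]])

```text
time_s: 11.23
eef_pos: [0.4548, 0.3494, 0.0734]
eef_rot: [0.0, 0.215, 0.977, 0.0]
wrist_force: [-0.2, 0.1, 0.7]
opening: 0.85
grasp_force: 0.0
```

drive_tool(plan=[[[0, 0, 0, 0], [0, 0, 0, 0], [0, 0, 0, 0], [0, 0, 0, 0], [0, 0, 0, 0], [0, 0, 0, 0]]], jaw=1)

```text
time_s: 11.73
eef_pos: [0.4549, 0.3494, 0.0742]
eef_rot: [0.001, 0.215, 0.977, 0.0]
wrist_force: [-1.6, -2.3, 6.0]
opening: 0.511
grasp_force: 60.5
```

drive_tool(plan=[[[0, 0, -0.01, 0], [0, 0, -0.02, 0], [0, 0, -0.035, 0], [0, 0, -0.05, 0], [0, 0, -0.07, 0], [0, 0, -0.09, 0], [0, 0, -0.11, 0], [0, 0, -0.13, 0], [0, 0, -0.15, 0], [0, 0, -0.17, 0], [0, 0, -0.17, 0]]])

```text
time_s: 12.65
eef_pos: [0.4554, 0.3498, 0.1432]
eef_rot: [0.001, 0.215, 0.977, 0.001]
wrist_force: [-0.5, 0.7, -0.8]
opening: 0.511
grasp_force: 61.0
```

```bash
python3 - <<'E'
from h import *
R,p=tool();print(p)
g=grab('side');g2=grab('wrist')
for n,gg in(('s',g),('w',g2)):
  P=cloud(gg);Q=P.reshape(-1,3);m=np.hypot(*(Q[:,:2]-p[:2]).T)<.045
  for z in np.arange(.06,.2,.005):
    k=Q[m&(Q[:,2]>=z)&(Q[:,2]<z+.005)]
    if len(k)>3:print(n,'%.3f'%z,len(k),k.min(0).round(3)[:2],k.max(0).round(3)[:2])
cv2.imwrite('pics/c5.png',cv2.resize(g[0][140:300,215:345],(390,480),interpolation=cv2.INTER_CUBIC)[...,::-1])
E
python3 go.py .6003 .1925 .14 k
```

```text
[0.4554288  0.34983378 0.1432163 ]
s 0.060 49 [0.424 0.354] [0.484 0.384]
s 0.065 64 [0.423 0.338] [0.49  0.384]
s 0.070 79 [0.418 0.319] [0.495 0.383]
s 0.075 94 [0.414 0.317] [0.495 0.382]
s 0.080 103 [0.414 0.319] [0.487 0.383]
s 0.085 103 [0.415 0.318] [0.485 0.383]
s 0.090 109 [0.413 0.319] [0.486 0.383]
s 0.095 123 [0.415 0.32 ] [0.494 0.382]
s 0.100 111 [0.426 0.322] [0.497 0.381]
s 0.105 130 [0.43  0.322] [0.483 0.38 ]
s 0.145 22 [0.442 0.353] [0.473 0.367]
s 0.150 26 [0.442 0.351] [0.473 0.368]
s 0.155 33 [0.442 0.354] [0.473 0.369]
s 0.160 32 [0.442 0.355] [0.473 0.369]
s 0.165 24 [0.442 0.358] [0.473 0.369]
s 0.175 104 [0.428 0.328] [0.486 0.382]
s 0.180 71 [0.431 0.329] [0.486 0.38 ]
s 0.185 57 [0.435 0.329] [0.478 0.381]
s 0.190 77 [0.435 0.327] [0.476 0.385]
s 0.195 61 [0.435 0.325] [0.478 0.386]
s 0.200 51 [0.435 0.327] [0.478 0.388]
w 0.060 862 [0.422 0.318] [0.476 0.375]
w 0.065 54 [0.422 0.318] [0.476 0.378]
w 0.070 59 [0.421 0.318] [0.474 0.379]
w 0.075 59 [0.415 0.318] [0.474 0.379]
w 0.080 137 [0.413 0.318] [0.454 0.379]
w 0.085 117 [0.415 0.324] [0.449 0.378]
w 0.090 126 [0.414 0.315] [0.468 0.379]
w 0.095 197 [0.422 0.315] [0.471 0.379]
w 0.100 281 [0.424 0.317] [0.47  0.377]
w 0.105 614 [0.425 0.319] [0.468 0.376]
w 0.110 31 [0.428 0.323] [0.458 0.373]
w 0.145 449 [0.454 0.335] [0.469 0.358]
w 0.150 164 [0.452 0.334] [0.47  0.359]
w 0.155 184 [0.45  0.334] [0.47  0.361]
w 0.160 213 [0.449 0.333] [0.471 0.362]
w 0.165 245 [0.447 0.333] [0.471 0.363]
w 0.170 266 [0.445 0.332] [0.472 0.364]
w 0.175 1681 [0.425 0.326] [0.475 0.378]
w 0.180 990 [0.426 0.327] [0.475 0.378]
w 0.185 639 [0.432 0.327] [0.476 0.381]
w 0.190 1292 [0.432 0.32 ] [0.478 0.383]
w 0.195 881 [0.432 0.319] [0.477 0.383]
w 0.200 339 [0.432 0.319] [0.473 0.383]
t 12.75 p [0.4545 0.3493 0.1413] psi 65.1 tilt [ 0.001  0.    -1.   ] q [ 0.45  0.23  1.66 -0.    1.25 -0.69]
row [-0.4956 -0.2026  0.0034] roll 0.0
```

View pics/c5.png

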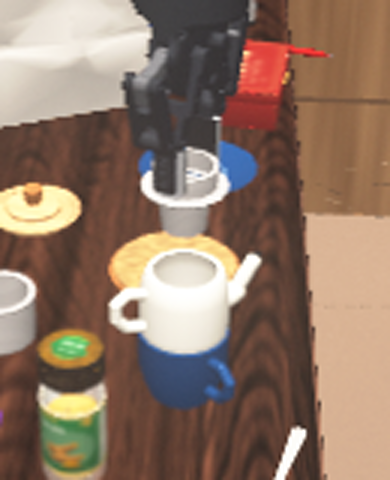

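The strainer is held level and the pot is open and still standing in the cup. Next I'll carry it over the drip cup.

drive_tool(plan=[[[-0.03, 0.002, 0, 0], [-0.08, 0.005, 0, 0], [-0.14, 0.009, 0, 0], [-0.2, 0.012, 0.02, 0], [-0.26, 0.016, 0.06, 0], [-0.32, 0.02, 0.1, 0], [-0.36, 0.022, 0.14, 0], [-0.38, 0.024, 0.165, 0], [-0.39, 0.024, 0.172, 0], [-0.39, 0.024, 0.172, 0], [-0.39, 0.024, 0.172, 0], [-0.39, 0.024, 0.172, 0]]])

```text
time_s: 13.75
eef_pos: [0.5997, 0.2932, 0.0732]
eef_rot: [0.001, 0.215, 0.977, 0.0]
wrist_force: [0.3, 0.6, -0.5]
opening: 0.51
grasp_force: 61.1
```

```bash
python3 - <<'E'
from h import *
from scipy.optimize import least_squares
R,p=tool();print(p)
for n in('wrist','side','top'):
  g=grab(n);Q=cloud(g).reshape(-1,3)
  for nm,cc,rr,lo,hi in(('drip rim',(.6,.292),.04,.038,.05),('flange',p[:2],.036,.104,.112),('collar',p[:2],.036,.113,.13)):
    m=(np.hypot(*(Q[:,:2]-cc).T)<rr)
    q=Q[m&(Q[:,2]>lo)&(Q[:,2]<hi)]
    if len(q)<5: continue
    ce,ra=cv2.minEnclosingCircle(q[:,:2].astype(np.float32));
    print(n,nm,len(q),np.round(ce,4),round(ra,4),q.min(0).round(4),q.max(0).round(4))
  if n!='top': save(g,'t_'+n+'.png')
a=cv2.imread('pics/t_wrist.png')[60:320,120:420];b=cv2.resize(cv2.imread('pics/t_side.png')[150:280,170:320],(300,260),interpolation=cv2.INTER_CUBIC)
cv2.imwrite('pics/c6.png',np.hstack([a,b]))
E
python3 go.py .600 .2926 .0085 k
```

```text
[0.5997212  0.29317722 0.07322228]
wrist drip rim 587 [0.598  0.2914] 0.0284 [0.5715 0.2642 0.038 ] [0.6111 0.3191 0.0465]
wrist flange 2315 [0.5925 0.295 ] 0.0284 [0.5701 0.2693 0.1041] [0.62   0.3215 0.112 ]
wrist collar 3069 [0.593  0.2955] 0.0345 [0.5769 0.2642 0.113 ] [0.6224 0.327  0.13  ]
side drip rim 143 [0.6008 0.2924] 0.0309 [0.5746 0.2615 0.0381] [0.6276 0.3222 0.0453]
side flange 124 [0.6001 0.2966] 0.0293 [0.5728 0.2713 0.1045] [0.6293 0.3245 0.112 ]
side collar 175 [0.5998 0.2935] 0.0356 [0.5788 0.2634 0.1131] [0.6187 0.3269 0.1298]
t 13.9 p [0.5998 0.2932 0.0733] psi 65.2 tilt [ 0.002  0.001 -1.   ] q [ 0.28  0.5   1.45  0.    1.2  -0.86]
row [-0.0008 -0.0013  0.1621] roll 0.0
```

View pics/c6.png

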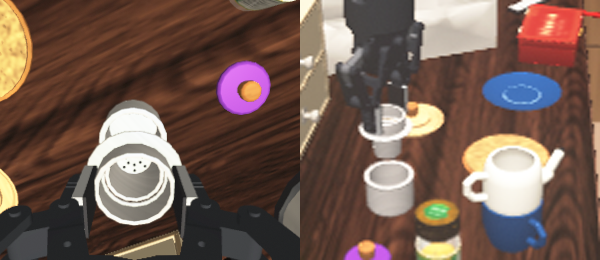

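The strainer sits above the drip cup mouth and is aligned in both views. I'll lower it in.

drive_tool(plan=[[[-0.001, -0.001, 0.03, 0], [-0.001, -0.001, 0.06, 0], [-0.001, -0.001, 0.085, 0], [-0.001, -0.001, 0.105, 0], [-0.001, -0.001, 0.12, 0], [-0.001, -0.001, 0.13, 0], [-0.001, -0.001, 0.14, 0], [-0.001, -0.001, 0.147, 0], [-0.001, -0.001, 0.152, 0], [-0.001, -0.001, 0.154, 0], [-0.001, -0.001, 0.154, 0]]])

```text
time_s: 14.82
eef_pos: [0.6001, 0.2919, 0.0106]
eef_rot: [0.0, 0.215, 0.977, 0.0]
wrist_force: [0.2, -0.2, 0.5]
opening: 0.508
grasp_force: 61.1
```

drive_tool(plan=[[[0, 0, 0.001, 0], [0, 0, 0.002, 0], [0, 0, 0.003, 0], [0, 0, 0.004, 0], [0, 0, 0.005, 0], [0, 0, 0.006, 0], [0, 0, 0.006, 0], [0, 0, 0.006, 0]]])

```text
time_s: 15.48
eef_pos: [0.6003, 0.2919, 0.0093]
eef_rot: [0.0, 0.215, 0.977, 0.0]
wrist_force: [-3.0, -2.0, 7.5]
opening: 0.507
grasp_force: 61.8
```

drive_tool(plan=[[[0, 0, -0.001, 0], [0, 0, -0.001, 0], [0, 0, -0.001, 0], [0, 0, -0.001, 0], [0, 0, -0.001, 0]]], jaw=0.2)

```text
time_s: 15.9
eef_pos: [0.6, 0.2918, 0.0083]
eef_rot: [-0.0, 0.215, 0.977, -0.0]
wrist_force: [0.0, 0.7, -0.2]
opening: 0.804
grasp_force: 0.0
```

drive_tool(plan=[[[0, 0, -0.02, 0], [0, 0, -0.06, 0], [0, 0, -0.12, 0], [0, 0, -0.2, 0], [0, 0, -0.28, 0], [0, 0, -0.33, 0], [0, 0, -0.35, 0], [0, 0, -0.35, 0], [0, 0, -0.35, 0]]], jaw=0)

```text
time_s: 16.65
eef_pos: [0.5997, 0.2917, 0.1479]
eef_rot: [-0.0, 0.215, 0.977, -0.0]
wrist_force: [-0.1, 0.8, -1.1]
opening: 0.999
grasp_force: 0.0
```

```bash
python3 - <<'E'
from h import *
R,p=tool();print(p)
for n in('wrist','side','top'):
  g=grab(n);Q=cloud(g).reshape(-1,3)
  for nm,cc,rr,lo,hi in(('flange',(.6,.292),.036,.041,.052),('collar',(.6,.292),.036,.057,.07)):
    m=(np.hypot(*(Q[:,:2]-cc).T)<rr)
    q=Q[m&(Q[:,2]>lo)&(Q[:,2]<hi)]
    if len(q)<5: continue
    ce,ra=cv2.minEnclosingCircle(q[:,:2].astype(np.float32));
    print(n,nm,len(q),np.round(ce,4),round(ra,4),np.percentile(q[:,2],[5,50,95]).round(4))
ax=np.array([.455,.349])
for n in('top','side'):
  g=grab(n)
  P=cloud(g);im=g[0].astype(int); hsv=cv2.cvtColor(g[0],cv2.COLOR_RGB2HSV)
  d=P[...,:2]-ax; r=np.hypot(d[...,0],d[...,1])
  m=(r>.042)&(r<.066)&(P[...,2]>.055)&(P[...,2]<.125)&(hsv[...,1]<70)&(hsv[...,2]>120)
  for lab,s in(('+x',d[...,0]>0),('-x',d[...,0]<0)):
    k=m&s
    if k.any(): print(n,'pot',lab,k.sum(),'dir',np.round(np.degrees(np.arctan2(d[k][:,1].mean(),d[k][:,0].mean())),1),'end',d[k][np.argmax(r[k])].round(3))
E
python3 go.py .4548 .349 .13 116
```

```text
[0.59965044 0.29172307 0.14789859]
wrist flange 1078 [0.6008 0.2907] 0.0301 [0.0437 0.0466 0.0494]
wrist collar 423 [0.6005 0.2904] 0.0231 [0.058  0.0619 0.0631]
side flange 213 [0.6006 0.2953] 0.0298 [0.0421 0.0456 0.0513]
side collar 82 [0.5993 0.2924] 0.0255 [0.0575 0.0598 0.0622]
side pot +x 75 dir 28.9 end [0.052 0.028]
side pot -x 52 dir -157.0 end [-0.053 -0.023]
t 16.9 p [0.599  0.2915 0.1464] psi 65.1 tilt [-0.003 -0.001 -1.   ] q [ 0.28  0.42  1.4   0.    1.33 -0.86]
row [ 0.3874 -0.021   0.042 ] roll -0.2826
```

The strainer is seated level: flange top 0.0466, collar top 0.062. Next is the teapot, with the closing axis along yaw 116°.

drive_tool(plan=[[[0.04, -0.002, 0, -0.03], [0.1, -0.005, 0, -0.065], [0.16, -0.009, 0, -0.1], [0.22, -0.012, 0, -0.135], [0.28, -0.015, 0, -0.17], [0.33, -0.018, 0, -0.205], [0.37, -0.02, 0, -0.24], [0.387, -0.021, 0, -0.27], [0.387, -0.021, 0, -0.2826], [0.387, -0.021, 0, -0.2826], [0.387, -0.021, 0, -0.2826]]])

```text
time_s: 17.82
eef_pos: [0.4558, 0.3492, 0.1479]
eef_rot: [-0.0, -0.224, 0.974, -0.0]
wrist_force: [-0.6, -0.3, -0.7]
opening: 1.0
grasp_force: 0.0
```

```bash
python3 - <<'E'
from h import *
R,p=tool();print(p)
g=grab('wrist');P=cloud(g);hsv=cv2.cvtColor(g[0],cv2.COLOR_RGB2HSV);Q=P.reshape(-1,3)
m=(np.hypot(*(Q[:,:2]-[.4545,.348]).T)<.04)&(Q[:,2]>.1)&(Q[:,2]<.113)
ce,ra=cv2.minEnclosingCircle(Q[m][:,:2].astype(np.float32));print('rim',m.sum(),ce,ra,np.median(Q[m][:,2]))
d=P[...,:2]-np.array(ce); r=np.hypot(d[...,0],d[...,1])
m=(r>.042)&(r<.066)&(P[...,2]>.055)&(P[...,2]<.115)&(hsv[...,1]<70)&(hsv[...,2]>120)
for lab,s in(('+x',d[...,0]>0),('-x',d[...,0]<0)):
    k=m&s
    if k.any(): print('pot',lab,k.sum(),'dir',np.round(np.degrees(np.arctan2(d[k][:,1].mean(),d[k][:,0].mean())),1),'end',d[k][np.argmax(r[k])].round(3))
im=g[0].astype(int);k=(r>.036)&(r<.066)&(P[...,2]>.008)&(P[...,2]<.06)&(im[...,2]>im[...,0]+25)
if k.any():print('cup handle',k.sum(),np.degrees(np.arctan2(d[k][:,1].mean(),d[k][:,0].mean())))
save(g,'w7.png')
E
python3 go.py .4548 .349 .13 116
```

```text
[0.45576831 0.34919334 0.14789646]
rim 1349 (0.45842763781547546, 0.34936603903770447) 0.035795897245407104 0.10817131022081061
pot +x 35 dir 25.7 end [0.045 0.024]
pot -x 268 dir -153.1 end [-0.058 -0.026]
cup handle 358 155.75274419508582
t 17.8667 p [0.456  0.3491 0.148 ] psi 115.9 tilt [-0.001 -0.    -1.   ] q [ 0.45  0.22  1.65 -0.    1.27 -1.58]
row [0.0027 0.0011 0.0449] roll -0.0005
```

View pics/w7.png

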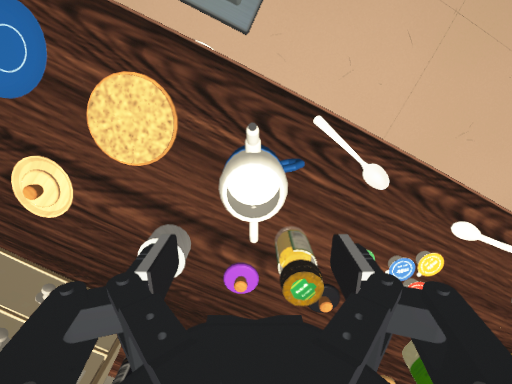

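The spout points up in the image at (252,135) and the handle down at (254,235). Both lie square to the closing line, and the pot centre is at column 253. I'll descend on it.

drive_tool(plan=[[[0.003, 0.001, 0.05, 0], [0.003, 0.001, 0.11, 0], [0.003, 0.001, 0.17, 0], [0.003, 0.001, 0.22, 0], [0.003, 0.001, 0.26, 0], [0.003, 0.001, 0.29, 0], [0.003, 0.001, 0.31, 0], [0.003, 0.001, 0.32, 0], [0.003, 0.001, 0.325, 0], [0.003, 0.001, 0.325, 0]]])

```text
time_s: 18.7
eef_pos: [0.4552, 0.3493, 0.0188]
eef_rot: [0.0, -0.225, 0.974, 0.0]
wrist_force: [0.3, -0.8, -1.4]
opening: 1.003
grasp_force: 0.0
```

drive_tool(plan=[[[0, 0, 0, 0], [0, 0, 0, 0], [0, 0, 0, 0], [0, 0, 0, 0], [0, 0, 0, 0], [0, 0, 0, 0]]], jaw=1)

```text
time_s: 19.2
eef_pos: [0.4558, 0.3494, 0.0198]
eef_rot: [0.001, -0.225, 0.974, 0.0]
wrist_force: [-1.0, -1.6, 6.1]
opening: 0.731
grasp_force: 65.7
```

drive_tool(plan=[[[0, 0, -0.005, 0], [0, 0, -0.012, 0], [0, 0, -0.02, 0], [0, 0, -0.03, 0], [0, 0, -0.04, 0], [0, 0, -0.055, 0], [0, 0, -0.07, 0], [0, 0, -0.09, 0], [0, 0, -0.11, 0], [0, 0, -0.13, 0], [0, 0, -0.15, 0], [0, 0, -0.15, 0]]])

```text
time_s: 20.2
eef_pos: [0.4562, 0.3498, 0.0809]
eef_rot: [0.002, -0.225, 0.974, 0.0]
wrist_force: [0.6, -0.5, -2.6]
opening: 0.729
grasp_force: 65.8
```

```bash
python3 - <<'E'
from h import *
R,p=tool();print(p)
g=grab('side');P=cloud(g);Q=P.reshape(-1,3);m=np.hypot(*(Q[:,:2]-p[:2]).T)<.07
for z in np.arange(.04,.18,.006):
    k=Q[m&(Q[:,2]>=z)&(Q[:,2]<z+.006)]
    if len(k)>3:print('%.3f'%z,len(k),k.min(0).round(3)[:2],k.max(0).round(3)[:2])
cv2.imwrite('pics/c8.png',cv2.resize(g[0][140:300,215:345],(390,480),interpolation=cv2.INTER_CUBIC)[...,::-1])
E
python3 go.py .4675 .1895 .07 k
```

```text
[0.45617125 0.34983555 0.08092705]
0.040 127 [0.419 0.318] [0.487 0.396]
0.046 148 [0.421 0.319] [0.487 0.396]
0.052 192 [0.424 0.317] [0.49  0.388]
0.058 15 [0.424 0.321] [0.487 0.383]
0.106 31 [0.432 0.359] [0.481 0.376]
0.112 18 [0.436 0.367] [0.476 0.377]
0.118 45 [0.424 0.355] [0.484 0.385]
0.124 57 [0.424 0.355] [0.496 0.389]
0.130 93 [0.423 0.341] [0.503 0.394]
0.136 103 [0.413 0.32 ] [0.506 0.396]
0.142 106 [0.411 0.321] [0.506 0.395]
0.148 111 [0.409 0.323] [0.506 0.395]
0.154 125 [0.405 0.315] [0.506 0.394]
0.160 120 [0.403 0.318] [0.5   0.393]
0.166 127 [0.401 0.306] [0.493 0.406]
0.172 74 [0.42  0.305] [0.495 0.412]
0.178 77 [0.418 0.3  ] [0.495 0.413]
t 20.25 p [0.4557 0.3496 0.08  ] psi 116.0 tilt [ 0.002  0.001 -1.   ] q [ 0.45  0.3   1.7  -0.    1.13 -1.58]
row [ 0.1492 -0.3725  0.0245] roll 0.0
```

View pics/c8.png

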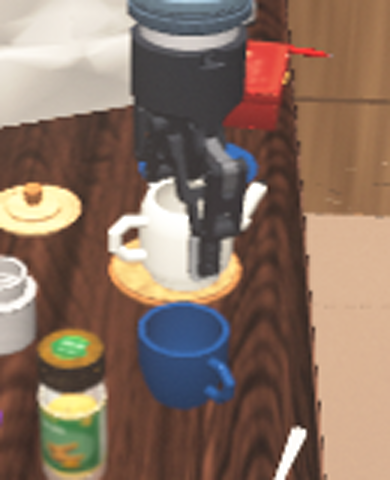

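The teapot is held level with its foot at about 0.107, and the cup stays upright. I'll carry it to the trivet.

drive_tool(plan=[[[0.01, -0.025, 0, 0], [0.025, -0.065, 0, 0], [0.045, -0.115, 0, 0], [0.065, -0.165, 0, 0], [0.085, -0.215, 0, 0], [0.105, -0.265, 0.01, 0], [0.122, -0.31, 0.03, 0], [0.135, -0.345, 0.06, 0], [0.143, -0.365, 0.09, 0], [0.147, -0.372, 0.12, 0], [0.147, -0.372, 0.14, 0], [0.147, -0.372, 0.14, 0]]])

```text
time_s: 21.25
eef_pos: [0.4651, 0.1887, 0.0203]
eef_rot: [-0.002, -0.225, 0.974, 0.0]
wrist_force: [-1.3, 0.2, -3.5]
opening: 0.727
grasp_force: 66.0
```

```bash
python3 - <<'E'
from fit import *
R,p=tool();print(p)
ring(['wrist','side'],(.4675,.1895),.056,.008,lambda i:(i[...,0]>130)&(i[...,0]-i[...,2]>40))
for n in('side','top'):
  g=grab(n);Q=cloud(g).reshape(-1,3);m=np.hypot(*(Q[:,:2]-p[:2]).T)<.036
  for z in np.arange(.012,.08,.006):
    k=Q[m&(Q[:,2]>=z)&(Q[:,2]<z+.006)]
    if len(k)>8:print(n,'%.3f'%z,len(k),k.min(0).round(3)[:2],k.max(0).round(3)[:2])
E
python3 go.py .468 .190 -.020 k
```

```text
[0.46506936 0.18866322 0.02032002]
wrist [0.465  0.1879] d 0.1096 n 6008
side [0.4659 0.1942] d 0.1196 n 873
side 0.048 28 [0.443 0.202] [0.49  0.219]
side 0.054 15 [0.436 0.194] [0.484 0.218]
side 0.060 35 [0.436 0.197] [0.495 0.224]
side 0.066 32 [0.434 0.18 ] [0.498 0.224]
side 0.072 31 [0.432 0.179] [0.498 0.224]
side 0.078 41 [0.436 0.161] [0.498 0.224]
t 21.45 p [0.4677 0.19   0.0231] psi 116.0 tilt [ 0.001  0.    -1.   ] q [ 0.15  0.25  1.91  0.    0.98 -1.88]
row [-0.0006 -0.0002  0.1077] roll 0.0
```

drive_tool(plan=[[[0, 0, 0.015, 0], [0, 0, 0.035, 0], [0, 0, 0.055, 0], [0, 0, 0.07, 0], [0, 0, 0.08, 0], [0, 0, 0.088, 0], [0, 0, 0.094, 0], [0, 0, 0.098, 0], [0, 0, 0.098, 0], [0, 0, 0.098, 0]]])

```text
time_s: 22.28
eef_pos: [0.4673, 0.1896, -0.0166]
eef_rot: [0.0, -0.225, 0.974, -0.0]
wrist_force: [-0.5, -0.2, -1.9]
opening: 0.73
grasp_force: 66.1
```

drive_tool(plan=[[[0, 0, 0.001, 0], [0, 0, 0.002, 0], [0, 0, 0.003, 0], [0, 0, 0.004, 0], [0, 0, 0.005, 0], [0, 0, 0.006, 0], [0, 0, 0.007, 0], [0, 0, 0.008, 0], [0, 0, 0.008, 0], [0, 0, 0.008, 0]]])

```text
time_s: 23.12
eef_pos: [0.4673, 0.1896, -0.0192]
eef_rot: [-0.0, -0.225, 0.974, -0.0]
wrist_force: [-3.2, -1.5, 7.1]
opening: 0.732
grasp_force: 67.0
```

Contact at 7 N. I'll release and rise.

drive_tool(plan=[[[0, 0, -0.001, 0], [0, 0, -0.001, 0], [0, 0, -0.001, 0], [0, 0, -0.001, 0], [0, 0, -0.001, 0], [0, 0, -0.001, 0]]], jaw=0)

```text
time_s: 23.62
eef_pos: [0.4672, 0.1896, -0.0196]
eef_rot: [-0.0, -0.225, 0.974, -0.0]
wrist_force: [0.5, -0.2, 0.5]
opening: 0.998
grasp_force: 0.0
```

drive_tool(plan=[[[0, 0, -0.02, 0], [0, 0, -0.05, 0], [0, 0, -0.1, 0], [0, 0, -0.17, 0], [0, 0, -0.25, 0], [0, 0, -0.33, 0], [0, 0, -0.38, 0], [0, 0, -0.4, 0], [0, 0, -0.4, 0], [0, 0, -0.4, 0]]])

```text
time_s: 24.45
eef_pos: [0.4668, 0.1895, 0.14]
eef_rot: [-0.0, -0.225, 0.974, 0.0]
wrist_force: [0.6, 0.3, -1.0]
opening: 0.996
grasp_force: 0.0
```

```bash
python3 - <<'E'
from h import *
g=grab('wrist');g=grab('wrist');P=cloud(g);Q=P.reshape(-1,3)
for c,lo,hi,nm in(((.4675,.1895),.064,.074,'pot rim'),((.4548,.349),.052,.063,'cup rim')):
  m=(np.hypot(*(Q[:,:2]-c).T)<.035)&(Q[:,2]>lo)&(Q[:,2]<hi); q=Q[m]
  print(nm,m.sum(),cv2.minEnclosingCircle(q[:,:2].astype(np.float32)),np.percentile(q[:,2],[5,50,95]).round(4))
for n in('top','side'):
  g=grab(n);P=cloud(g);im=g[0].astype(int);Q=P.reshape(-1,3)
  d=P[...,:2]-np.array([.455,.349]);r=np.hypot(d[...,0],d[...,1])
  k=(r>.038)&(r<.066)&(P[...,2]>.008)&(P[...,2]<.057)&(im[...,2]>im[...,0]+25)
  print(n,'cup handle',k.sum(),np.degrees(np.arctan2(d[k][:,1].mean(),d[k][:,0].mean())),d[k][np.argmax(r[k])])
  m=(r<.042)&(P[...,2]>.05)&(P[...,2]<.065);q=P[m];print('rim',m.sum(),cv2.minEnclosingCircle(q[:,:2].astype(np.float32)),q.min(0).round(4),q.max(0).round(4))
E
python3 go.py .4548 .349 .14 38.5
```

```text
pot rim 920 ((0.46488240361213684, 0.18781159818172455), 0.030118947848677635) [0.0647 0.0695 0.071 ]
cup rim 762 ((0.4540479779243469, 0.348374605178833), 0.03491819277405739) [0.053  0.0576 0.0591]
top cup handle 30 129.72297756540448 [-0.03468014  0.0444179 ]
rim 151 ((0.45245710015296936, 0.3529263734817505), 0.037091199308633804) [0.4221 0.3177 0.0504] [0.4881 0.3821 0.0634]
side cup handle 63 126.18248262791919 [-0.03390518  0.0472317 ]
rim 248 ((0.45307686924934387, 0.3509984314441681), 0.03730633854866028) [0.4239 0.3155 0.05  ] [0.4897 0.3847 0.0592]
t 24.65 p [0.4659 0.1894 0.1386] psi 116.0 tilt [-0.003 -0.001 -1.   ] q [ 0.15  0.08  1.84 -0.    1.23 -1.88]
row [-0.15    0.3708 -0.0035] roll 0.4306
```

The pot rim is at 0.0695, as expected, standing on the trivet. Next the cup: close along yaw 38°.

drive_tool(plan=[[[-0.01, 0.025, 0, 0.038], [-0.025, 0.065, 0, 0.077], [-0.045, 0.11, 0, 0.116], [-0.065, 0.16, 0, 0.155], [-0.085, 0.21, 0, 0.194], [-0.105, 0.26, 0, 0.233], [-0.125, 0.31, 0, 0.272], [-0.14, 0.345, 0, 0.311], [-0.148, 0.365, 0, 0.35], [-0.15, 0.371, 0, 0.389], [-0.15, 0.371, 0, 0.42], [-0.15, 0.371, 0, 0.433]]])

```text
time_s: 25.65
eef_pos: [0.4551, 0.3493, 0.1388]
eef_rot: [-0.001, 0.44, 0.898, -0.001]
wrist_force: [-0.2, -0.2, -0.4]
opening: 1.001
grasp_force: 0.0
```

drive_tool(plan=[[[0, 0, 0, 0], [0, 0, 0, 0], [0, 0, 0, 0]]])

```text
time_s: 25.9
eef_pos: [0.4557, 0.3491, 0.1398]
eef_rot: [-0.0, 0.437, 0.899, -0.0]
wrist_force: [0.0, -0.2, 0.2]
opening: 1.0
grasp_force: 0.0
```

```bash
python3 - <<'E'
from h import *
R,p=tool();print(p)
g=grab('wrist');P=cloud(g);im=g[0].astype(int)
d=P[...,:2]-np.array([.4545,.3485]);r=np.hypot(d[...,0],d[...,1])
m=(r<.037)&(P[...,2]>.053)&(P[...,2]<.063)&(im[...,2]>im[...,0]+25);q=P[m];c,ra=cv2.minEnclosingCircle(q[:,:2].astype(np.float32));print('rim',m.sum(),c,ra)
d=P[...,:2]-np.array(c);r=np.hypot(d[...,0],d[...,1])
k=(r>.042)&(r<.066)&(P[...,2]>.008)&(P[...,2]<.057)&(im[...,2]>im[...,0]+25)
print('handle',k.sum(),np.degrees(np.arctan2(d[k][:,1].mean(),d[k][:,0].mean())),d[k][np.argmax(r[k])])
save(g,'w9.png')
E
python3 go.py .455 .3488 -.019 38.5
```

```text
[0.4557395  0.34907518 0.13975973]
rim 941 (0.4525816738605499, 0.34857869148254395) 0.035548072308301926
handle 108 129.45297044780966 [-0.03481846  0.04318441]
t 25.95 p [0.4558 0.3491 0.14  ] psi 38.1 tilt [-0.001 -0.    -1.   ] q [ 0.45  0.23  1.66 -0.    1.25 -0.22]
row [ 0.0007 -0.0017  0.3974] roll -0.0021
```

View pics/w9.png

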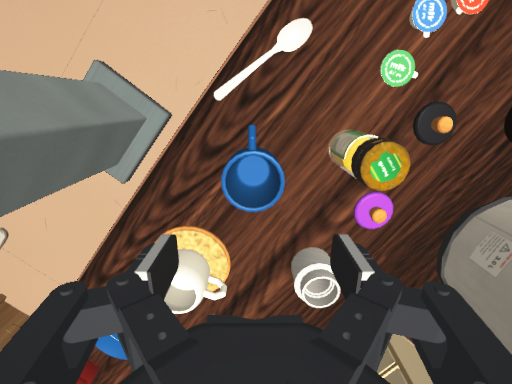

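The cup handle points straight up in the image at (252,140) and the cup centre is at column 253, square to the fingers. I'll descend and grip it.

drive_tool(plan=[[[0.001, -0.002, 0.06, 0], [0.001, -0.002, 0.13, 0], [0.001, -0.002, 0.2, 0], [0.001, -0.002, 0.26, 0], [0.001, -0.002, 0.31, 0], [0.001, -0.002, 0.35, 0], [0.001, -0.002, 0.375, 0], [0.001, -0.002, 0.39, 0], [0.001, -0.002, 0.397, 0], [0.001, -0.002, 0.397, 0], [0.001, -0.002, 0.397, 0]]])

```text
time_s: 26.87
eef_pos: [0.4559, 0.3495, -0.0174]
eef_rot: [0.0, 0.438, 0.899, 0.001]
wrist_force: [-0.2, 0.6, -0.1]
opening: 1.0
grasp_force: 0.0
```

drive_tool(plan=[[[0, 0, 0, 0], [0, 0, 0, 0], [0, 0, 0, 0], [0, 0, 0, 0], [0, 0, 0, 0], [0, 0, 0, 0]]], jaw=1)

```text
time_s: 27.37
eef_pos: [0.456, 0.3495, -0.0169]
eef_rot: [0.001, 0.438, 0.899, 0.001]
wrist_force: [-1.5, -1.4, 6.8]
opening: 0.757
grasp_force: 66.7
```

drive_tool(plan=[[[0, 0, -0.005, 0], [0, 0, -0.012, 0], [0, 0, -0.02, 0], [0, 0, -0.03, 0], [0, 0, -0.05, 0], [0, 0, -0.08, 0], [0, 0, -0.12, 0], [0, 0, -0.16, 0], [0, 0, -0.2, 0], [0, 0, -0.24, 0], [0, 0, -0.26, 0], [0, 0, -0.26, 0]]])

```text
time_s: 28.37
eef_pos: [0.457, 0.3501, 0.0889]
eef_rot: [0.002, 0.438, 0.899, 0.002]
wrist_force: [0.6, -0.1, -1.2]
opening: 0.748
grasp_force: 66.4
```

```bash
python3 - <<'E'
from h import *
g=grab('side');R,p=tool();print(p)
P=cloud(g);Q=P.reshape(-1,3);m=np.hypot(*(Q[:,:2]-p[:2]).T)<.07
for z in np.arange(.02,.18,.006):
    k=Q[m&(Q[:,2]>=z)&(Q[:,2]<z+.006)]
    if len(k)>3:print('%.3f'%z,len(k),k.min(0).round(3)[:2],k.max(0).round(3)[:2])
E
python3 go.py .4525 .024 .085 k
```

```text
[0.45607858 0.34956024 0.08719937]
0.104 20 [0.438 0.363] [0.478 0.375]
0.110 33 [0.438 0.364] [0.48  0.378]
0.116 39 [0.433 0.363] [0.482 0.38 ]
0.122 46 [0.43  0.362] [0.482 0.388]
0.128 101 [0.422 0.321] [0.484 0.394]
0.134 120 [0.421 0.321] [0.49  0.397]
0.140 153 [0.419 0.321] [0.498 0.397]
0.146 158 [0.419 0.321] [0.498 0.396]
0.152 174 [0.419 0.32 ] [0.498 0.396]
0.158 191 [0.42  0.317] [0.498 0.388]
0.164 60 [0.418 0.321] [0.496 0.385]
0.170 38 [0.418 0.323] [0.493 0.388]
0.176 70 [0.402 0.319] [0.498 0.4  ]
t 28.4167 p [0.4561 0.3496 0.0872] psi 38.1 tilt [ 0.003  0.001 -1.   ] q [ 0.45  0.29  1.7  -0.    1.15 -0.22]
row [-0.6352 -0.509   0.0045] roll 0.0
```

drive_tool(plan=[[[-0.025, -0.02, 0, 0], [-0.07, -0.056, 0, 0], [-0.13, -0.104, 0, 0], [-0.195, -0.156, 0, 0], [-0.26, -0.208, 0, 0], [-0.325, -0.26, 0, 0], [-0.39, -0.312, 0, 0], [-0.455, -0.364, 0, 0], [-0.52, -0.416, 0, 0], [-0.575, -0.46, 0, 0], [-0.615, -0.492, 0, 0], [-0.635, -0.508, 0, 0]]])

```text
time_s: 29.42
eef_pos: [0.4505, 0.0213, 0.0847]
eef_rot: [-0.001, 0.439, 0.899, -0.001]
wrist_force: [0.3, -0.0, -1.7]
opening: 0.752
grasp_force: 66.6
```

drive_tool(plan=[[[0, 0, 0.01, 0], [0, 0, 0.03, 0], [0, 0, 0.06, 0], [0, 0, 0.09, 0], [0, 0, 0.11, 0], [0, 0, 0.12, 0], [0, 0, 0.12, 0], [0, 0, 0.12, 0]]])

```text
time_s: 30.08
eef_pos: [0.4516, 0.0244, 0.0375]
eef_rot: [-0.0, 0.437, 0.899, -0.0]
wrist_force: [-0.9, 0.3, -1.5]
opening: 0.756
grasp_force: 66.6
```

```bash
python3 - <<'E'
from fit import *
g=grab('wrist');R,p=tool();print(p)
ring(['wrist','side','top'],(.4527,.024),.057,.011,lambda i:i[...,2]>i[...,0]+25,pad=.006)
g=grab('wrist');im=g[0].astype(int)
g=grab('side');P=cloud(g);b=g[0].astype(int);d=np.hypot(P[...,0]-p[0],P[...,1]-p[1])
k=(d<.04)&(P[...,2]>.03)&(P[...,2]<.12)&(b[...,2]>b[...,0]+25);q=P[k];print('cup pts',k.sum(),q.min(0).round(4),q.max(0).round(4),np.percentile(q[:,2],[1,3]))
E
python3 go.py .453 .0245 -.013 k
```

```text
[0.45210983 0.02417939 0.03791087]
wrist [0.4517 0.0225] d 0.1132 n 7046
side [0.4534 0.0265] d 0.1118 n 566
top [0.4556 0.0392] d 0.0873 n 169
cup pts 434 [ 0.4209 -0.0093  0.0565] [0.4777 0.0627 0.1146] [0.05743296 0.06035114]
t 30.3833 p [0.4523 0.0238 0.0382] psi 38.1 tilt [ 0.001 -0.    -1.   ] q [-0.21  0.12  2.03  0.    0.99 -0.88]
row [0.0004 0.0024 0.128 ] roll 0.0
```

drive_tool(plan=[[[0, 0.001, 0.02, 0], [0, 0.001, 0.045, 0], [0, 0.001, 0.07, 0], [0, 0.001, 0.09, 0], [0, 0.001, 0.103, 0], [0, 0.001, 0.111, 0], [0, 0.001, 0.116, 0], [0, 0.001, 0.118, 0], [0, 0.001, 0.118, 0], [0, 0.001, 0.118, 0]]])

```text
time_s: 31.22
eef_pos: [0.4525, 0.024, -0.0092]
eef_rot: [0.0, 0.438, 0.899, 0.0]
wrist_force: [0.2, 0.6, -2.4]
opening: 0.75
grasp_force: 66.6
```

drive_tool(plan=[[[0, 0, 0.001, 0], [0, 0, 0.002, 0], [0, 0, 0.003, 0], [0, 0, 0.004, 0], [0, 0, 0.005, 0], [0, 0, 0.006, 0], [0, 0, 0.007, 0], [0, 0, 0.008, 0], [0, 0, 0.008, 0], [0, 0, 0.008, 0]]])

```text
time_s: 32.05
eef_pos: [0.4521, 0.0241, -0.0128]
eef_rot: [-0.0, 0.438, 0.899, -0.0]
wrist_force: [-0.8, 0.7, -1.7]
opening: 0.751
grasp_force: 66.6
```

Not in contact yet, since the force is only the cup's weight. I'll keep going in small steps.

drive_tool(plan=[[[0, 0, 0.0008, 0], [0, 0, 0.0016, 0], [0, 0, 0.0024, 0], [0, 0, 0.0032, 0], [0, 0, 0.0032, 0], [0, 0, 0.0032, 0]]])

```text
time_s: 32.55
eef_pos: [0.4523, 0.024, -0.013]
eef_rot: [-0.0, 0.438, 0.899, -0.0]
wrist_force: [-5.8, 0.3, 12.9]
opening: 0.751
grasp_force: 68.3
```

drive_tool(plan=[[[0, 0, -0.001, 0], [0, 0, -0.002, 0], [0, 0, -0.002, 0]]])

```text
time_s: 32.8
eef_pos: [0.4523, 0.024, -0.0129]
eef_rot: [0.0, 0.438, 0.899, -0.0]
wrist_force: [-3.4, -1.0, 5.2]
opening: 0.751
grasp_force: 67.3
```

drive_tool(plan=[[[0, 0, 0, 0], [0, 0, 0, 0], [0, 0, 0, 0], [0, 0, 0, 0], [0, 0, 0, 0], [0, 0, 0, 0]]], jaw=0)

```text
time_s: 33.3
eef_pos: [0.4521, 0.0241, -0.0132]
eef_rot: [-0.0, 0.438, 0.899, 0.0]
wrist_force: [0.4, -0.8, 0.3]
opening: 1.003
grasp_force: 0.0
```

drive_tool(plan=[[[0, 0, -0.02, 0], [0, 0, -0.05, 0], [0, 0, -0.1, 0], [0, 0, -0.17, 0], [0, 0, -0.25, 0], [0, 0, -0.33, 0], [0, 0, -0.4, 0], [0, 0, -0.45, 0], [0, 0, -0.48, 0], [0, 0, -0.48, 0], [0, 0, -0.48, 0]]])

```text
time_s: 34.22
eef_pos: [0.4525, 0.024, 0.1795]
eef_rot: [0.001, 0.438, 0.899, 0.0]
wrist_force: [-0.0, -0.5, -0.0]
opening: 1.0
grasp_force: 0.0
```

Run:
```python
from fit import *
g=grab('wrist');R,p=tool();print(p, ctrl.get_obs()['time_s']);g=grab('wrist');save(g,'w10.png')
P=cloud(g);im=g[0].astype(int)
r=np.hypot(P[...,0]-.4523,P[...,1]-.023)
m=(r<.038)&(P[...,2]>.056)&(P[...,2]<.067)&(im[...,2]>im[...,0]+25);q=P[m];print('cup rim',cv2.minEnclosingCircle(q[:,:2].astype(np.float32)),np.percentile(q[:,2],[5,50,95]))
r=np.hypot(P[...,0]-.4675,P[...,1]-.189)
m=(r<.035)&(P[...,2]>.064)&(P[...,2]<.074);q=P[m];print('pot rim',m.sum(),cv2.minEnclosingCircle(q[:,:2].astype(np.float32)) if m.sum() else 0)
ring(['wrist'],(.4527,.024),.057,.011,lambda i:i[...,2]>i[...,0]+25,pad=.006)
ring(['wrist'],(.4675,.189),.056,.008,lambda i:(i[...,0]>130)&(i[...,0]-i[...,2]>30),pad=.006)
g=grab('side');save(g,'s10.png')
a=cv2.imread('pics/w10.png');b=cv2.resize(cv2.imread('pics/s10.png')[130:300,180:340],(361,384),interpolation=cv2.INTER_CUBIC)
cv2.imwrite('pics/c10.png',cv2.resize(np.hstack([a,b]),(790,348)))
```

```text
[0.4517225  0.02420604 0.17838938] 34.2667
cup rim ((0.45016586780548096, 0.023891132324934006), 0.03599989786744118) [0.05745129 0.06196485 0.06325288]
pot rim 983 ((0.46491995453834534, 0.18675300478935242), 0.030444417148828506)
wrist [0.4518 0.0224] d 0.1133 n 3790
wrist [0.466  0.1869] d 0.1098 n 2912
```

View pics/c10.png

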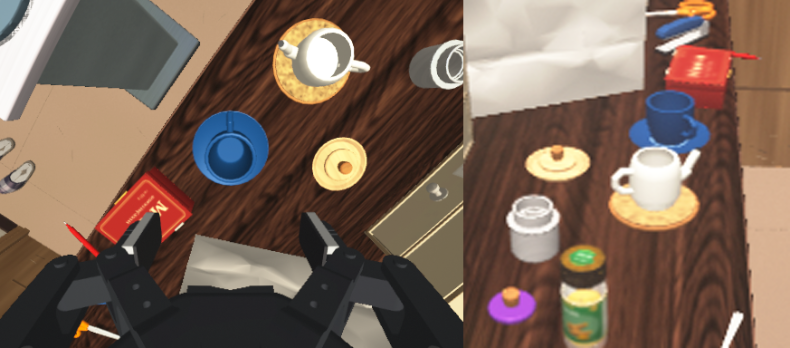

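The cup stands in the saucer with its rim at 0.062, and the pot is centred on the trivet. The lid is in the dish, the strainer hangs in the drip cup, and the tin and jar haven't moved. Handing in.

```bash
python3 -c "
from bench import ctrl
print(ctrl.hand_in())"
```

```text
the job is handed in; nothing more can be done
None
```

The set is laid out and handed in at about 34 s: lid in its dish, strainer hung in the drip cup, teapot on the trivet and cup on the saucer, each within about 2 mm of centre. On its first try the gripper closed on air above the lid, because the real fingertips end about 41 mm short of the stated TCP; I corrected for that in every later grasp.

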